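# Preheat the flatbread press

## Robot

A 6-joint arm with a two-finger parallel gripper is mounted at the origin on the work surface. World frame = base frame: x ahead of the robot, y to its left, z up, the work surface at z = 0. Lengths are in m, angles in degrees, forces in N, time in s.
With the tool pointing down it reaches from about 0.3 to 0.75 m from the base axis. Payload 8.5 kg.
Tool frame: the origin (TCP) lies midway between the tips of the shut fingers; the grasp point (between the pads) lies 19 mm behind it; z points along the fingers, y is the direction in which the jaws open and shut (so a half turn about z gives the same grasp; the last joint's range is limited). The gripper opens to 85 mm and grips with 20 to 120 N. Pads are 22 mm wide; open, the fingers measure 114 mm over their backs; the gripper's body (76 mm by 85 mm) begins 54 mm behind the grasp point. The pads swing forward as they close: fully open they stand 13 mm farther back than shut.
Start: joints at [60.029, 21.807, 74.336, -0, 83.858, -12.336], TCP at [0.167, 0.524, 0.231] pointing down, gripper open.
Joint ranges: [-178.18, 178.18], [-50.72, 133.34], [12.68, 142.11], [-81.47, 261.47], [9.98, 163.14], [-165.26, 165.26]. Speed limits (degrees/s): [136.94, 136.94, 180, 180, 180, 180].

## Interface

Orientations are given as a 3x3 rotation matrix whose columns are the frame's x, y, z axes.
In Python, from rig import env, viewer, ticket gives the robot as it stands. The module is installed in compiled form; this text tells all that it offers.
- The arm moves only by the shell command python3 -m pendant 'ROWS' [FORCE]. ROWS is JSON, a list of rows, each a list of 3 entries, a list of its own where there are three numbers: the shift along the world's x, y, z in mm, then the turn about the world's z in rad, then the opening, from -1 (shut) to 1 (fully open). A call has 1 to 12 rows; each row shifts and turns the pose as measured when the row begins; what a row does not reach is not made up. A row lasts 1/8 s, in which the tool goes at most 62.5 mm and 10.7 degrees, less where a joint would pass 70% of its speed; a pose out of reach is approached as far as the arm can. A call with a gripper value outside its range is refused whole. The fingers move at their own pace and stop on an object; FORCE is the grip in N (left out, the last holds). Time passes only in rows, so rows that do not move let the fingers close. It gives the time, the measured TCP pose, the force and the opening at its end, in the units of the state.
- env.observe(): the state, without advancing time (a new reading comes with each control period).
- viewer.get_image(name): name is "scene" or "top"; returns (picture, depth): 480x640x3 uint8, red, green, blue; 480x640 float32, m along the optical axis (not along the pixel's ray), 0 where there is no reading.
- viewer.camera_params(name): a dict with "fx", "fy", "cx", "cy" (pixels), "rvec" (rotation vector, rad) and "tvec" (3), from world to camera coordinates, as OpenCV has them. Camera axes: x right, y down, z forward; pixel columns grow to the right and rows downward; lengths in m; the calibration is good to about 2 mm. A picture is of the moment at which its call begins. camera_params takes no time and is no camera call.
- ticket.close_job(): hands the job in, once; it reports no verdict.
The state is a dict: "time_s": time; "q": joint angles; "qvel": joint speeds; "joint_efforts": joint torques, N m; "position": TCP position; "tool_rot": TCP orientation; "ft_force": force on the tool from outside, world axes, zero at the start; "wrist_torque": the same for the moment, N m; "grip_width": finger opening in m.
Only numpy, scipy, OpenCV 4.12 (cv2) and the standard library are available. Lean on these libraries where they do the work, as an engineer would, in place of code of your own. Each camera call takes 0.05 s, during which the arm holds its last target. There are 200 camera calls.

## Task

Set the flatbread press to preheat: push its lid fully shut, then switch the blue rocker on by pressing its wing with the white bar all the way down, then press the green key fully down for a moment and let it go. Keep to that order and do not press the red key. This is all pushing with the fingers: nothing is picked up, the lid is not lifted open, and the jar, mug, rolling pin and bowl stay where they are.

Things in the scene. Friction and masses are not known exactly. Their poses are not given: they have to be found in the camera images.
- press: electric flatbread press, fixed: white base 330 x 280 mm, round metal lid 200 mm across. Origin on the table; x points from the control ledge to the lid's hinge, z up. On the front ledge (x -180 to -70 mm, top 50 mm up) stand, in any order, a blue rocker, a green and a red key, centres at x -130, y -75, 0, +75 mm. With the lid shut all behind the ledge (x over -65 mm) is under 122 mm high
- lid_pad (a point): centre of the upper face of the black push pad (45 mm deep, 70 mm wide, 12 mm thick) at the lid's front edge; it moves with the lid, z normal to the pad. With the lid shut it lies at (-30, 0, 120) mm in the frame of the press
- lid (a joint): angle of the lid, rad: 0 fully shut, growing as its front rises (starts between 0.18 and 0.38). The hinge line runs along the press's y through (140, 0, 85) mm in its frame, so the pad's centre lies 170 mm ahead of it and, lid shut, 35 mm above it. A stiff hinge: it stays where it is left; about 2 to 4 N down on the pad moves it
- rocker_on (a point): point on the upper face of the 'on' wing of the blue V-shaped rocker, 18 mm from its pivot. Two wings, each 28 x 26 mm, in line along the press's x, in a black housing 74 x 42 mm. The 'on' wing is the front one (-x), with a white bar; off, it slopes up to the front; fully on, it lies level, its face 74 mm above the table and this point 6 to 7 mm lower than when off
- rocker (a joint): angle of the rocker, rad: 0 off, 0.36 fully on; stays where it is left; about 3 to 4 N on the 'on' wing moves it
- start_top (a point): centre of the top of the green round start key, 28 mm across, in a black collar 44 mm across; top 72 mm above the table when up, 10 mm above the collar; pressed straight down
- start (a joint): how far the green key is pressed, m: 0 up, 0.006 fully down (spring, 1.5 N at first and 5 N fully down; springs back)
- cancel_top (a point): centre of the top of the red round cancel key, same size, height and spring as the green one; not to be pressed
- cancel (a joint): how far the red key is pressed, m: 0 up, 0.006 fully down
- jar: closed glass jar with a red cap, 60 mm across, 110 mm high, standing left of the press; origin under its centre
- mug: white mug, 76 mm across, 90 mm high, standing right of the press; origin under its centre
- rolling_pin: white rolling pin with blue handles, 430 mm long, 60 mm thick, lying far to the left; origin under its middle, x along it
- bowl: blue bowl, 260 mm across, 100 mm high, far to the right; origin under its centre

How it is judged (in metres and radians):
On the way, in this order (a step that is already met when the one before it is completed fails the run):
1. the lid is pushed fully shut (value of joint lid below 0.035 rad), for 0.2 s.
2. the rocker is switched on (value of joint rocker above 0.28 rad and value of joint lid below 0.035 rad), for 0.2 s.
3. the green key is pressed fully down (all of step 2 and value of joint start above 0.0045 m), for 0.1 s.
At the end, for the whole second after the job is handed in: The lid is shut (within 0.035 rad), the rocker is on (beyond 0.28 rad of 0.36), the green key has been pressed (beyond 4.5 of 6 mm) and is up again, the red key is up, and the jar, mug, rolling pin and bowl are within 20 mm of where they stood (all of step 2 and value of joint each of start, cancel below 0.0015 m and not (distance of any of jar, mug, rolling_pin, bowl from where it was at the start of the episode above 0.02 m)); the robot touches nothing.
It fails at once if the red key is pressed (over 2.5 mm) (value of joint cancel above 0.0025 m).
It fails at once if the rocker is switched on while the lid is open (value of joint rocker above 0.18 rad and value of joint lid above 0.05 rad).
It fails at once if the green key is pressed while the lid is open or the rocker is off (value of joint start above 0.003 m and (value of joint rocker below 0.18 rad or value of joint lid above 0.05 rad)).
It fails at once if the lid is lifted open (value of joint lid above 0.45 rad).
It fails at once if the jar, mug, rolling pin or bowl is moved (over 20 mm), lifted or tipped (distance of any of jar, mug, rolling_pin, bowl from where it was at the start of the episode above 0.02 m or angle between any of jar, mug, rolling_pin, bowl's own z axis and vertical above 0.3 rad).
It also fails if it takes over 48 s, if anything falls off the work surface, if the arm or the gripper's body presses on something with over 40 N, if the wrist force passes 120 N, or if a joint passes its speed limit or range.

## Working session

There is one attempt and no reset: what is moved stays moved. The work goes in short steps, Python scripts to look and compute and a shell command to move; the robot and the scene stay as the last step left them, time stands still between calls to the robot, and variables do not carry over. Pictures are saved under pics/ and viewed, about 8 in all and at most 12, crops included, and the job is handed in when it is done.

```bash
mkdir -p pics; cat > h.py <<'E'
import numpy as np, cv2
from rig import env, viewer, ticket
def grab(n):
    im,d=viewer.get_image(n); np.savez('last_'+n,im=im,d=d); return im,d
def pt(n,u,v,d=None,z=None):
    p=viewer.camera_params(n); R=cv2.Rodrigues(np.array(p['rvec'],float))[0]; t=np.array(p['tvec'],float).ravel()
    r=np.array([(u-p['cx'])/p['fx'],(v-p['cy'])/p['fy'],1.])
    if z is None: return R.T@(r*d-t)
    o=-R.T@t; w=R.T@r; return o+w*(z-o[2])/w[2]
def save(im,f): cv2.imwrite('pics/'+f,im[:,:,::-1])
E
python3 - <<'E'
from h import *
for n in('top','scene'):
    im,d=grab(n); save(im,n+'0.png'); print(viewer.camera_params(n))
s=env.observe(); print(s['time_s'],s['position'],s['tool_rot'])
E
```

```text
{'fx': 534.1787575409321, 'fy': 534.1787575409321, 'cx': 315.32394300406236, 'cy': 238.86879550402267, 'rvec': array([ 2.13436382, -2.17411706,  0.11366116]), 'tvec': array([0.00794763, 0.60752372, 1.40913252])}
{'fx': 474.7122900805491, 'fy': 474.7122900805491, 'cx': 312.6031364887143, 'cy': 249.2838793986701, 'rvec': array([ 2.27789982,  1.30686958, -0.38056958]), 'tvec': array([-0.28605543, -0.37935119,  1.97717125])}
0.1 [0.16650508 0.52392046 0.23079148] [[-9.52996642e-01  3.02980200e-01 -6.32222859e-04]
 [ 3.02980745e-01  9.52996021e-01 -1.11941503e-03]
 [ 2.63345279e-04 -1.25835012e-03 -9.99999174e-01]]
```

View pics/top0.png

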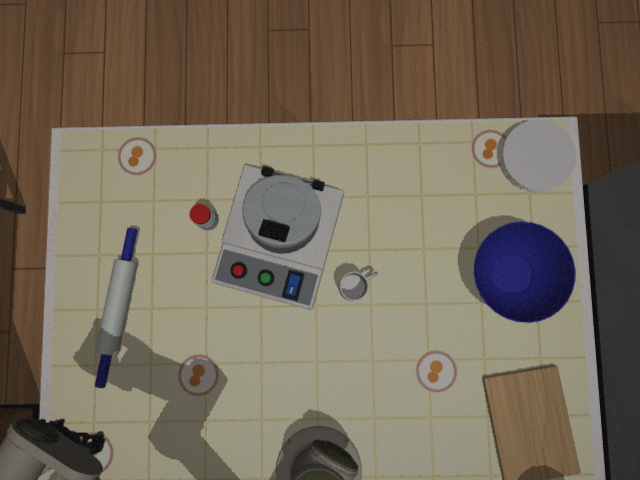

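View pics/scene0.png

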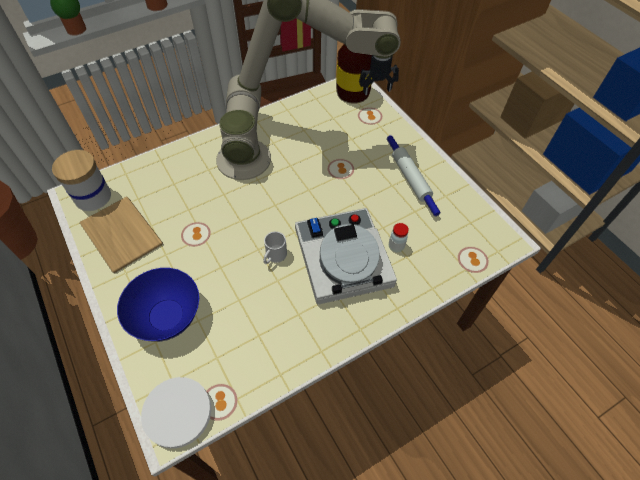

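The top view shows the red key at about (238,270), green at (266,278), the rocker at (292,285) and the pad at (274,230). I'll enlarge that area.

```bash
python3 - <<'E'
from h import *
z=np.load('last_top.npz'); im,d=z['im'],z['d']
c=cv2.resize(im[215:315,205:330],None,fx=6,fy=6,interpolation=cv2.INTER_CUBIC); save(c,'crop.png')
E
```

```text
(no output)
```

View pics/crop.png

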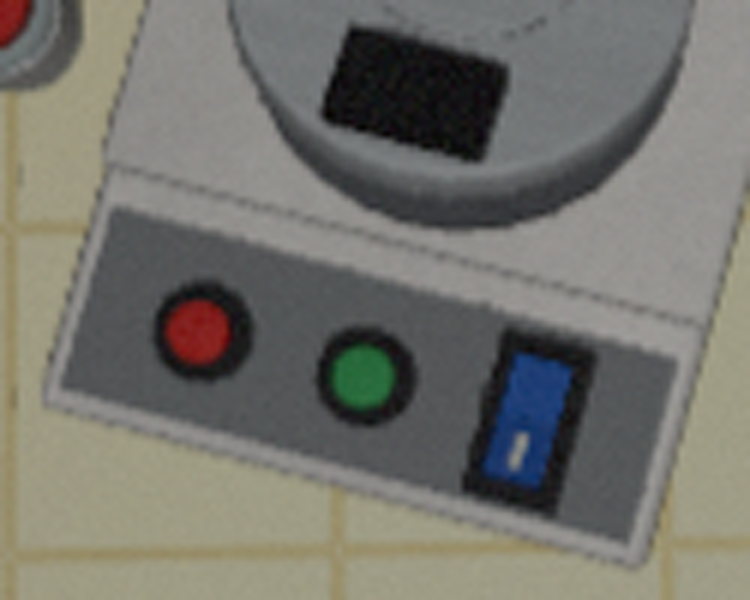

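In the crop, red is at (199,332), green (363,377), the housing centre (530,420), the white bar (518,451), the pad centre (416,92) and the front ledge corners (48,400) and (636,562).

```bash
python3 - <<'E'
from h import *
z=np.load('last_top.npz'); d=z['d']
f=lambda U,V:((U+.5)/6-.5+205,(V+.5)/6-.5+215)
P={}
for k,U,V,h in(('red',199,332,.072),('green',363,377,.072),('hous',530,420,.07),('bar',518,451,.08),('pad',416,92,None)):
    u,v=f(U,V); dd=np.median(d[int(round(v))-1:int(round(v))+2,int(round(u))-1:int(round(u))+2])
    pd=pt('top',u,v,d=dd); P[k]=pt('top',u,v,z=h) if h else pd; print(k,P[k].round(4),'depth',pd.round(4))
yv=P['red']-P['hous']; yv[2]=0; yv/=np.linalg.norm(yv); xv=np.array([yv[1],-yv[0],0]); print('x',xv,'y',yv,np.degrees(np.arctan2(xv[1],xv[0])))
O=(P['red']+P['green']+P['hous'])/3; O[2]=0; O=O+.13*xv; print('O',O)
for n,x,y in(('green',-130,0),('red',-130,75),('rocker piv',-130,-75),('on',-148,-75),('padshut',-30,0)): print(n,(O+xv*x/1e3+yv*y/1e3).round(4))
r=P['pad']-O; print('pad in press',r@xv,r@yv,r[2])
u=np.arctan2(P['pad'][2]-.085,.140-r@xv)-np.arctan2(.035,.17);print('lid',u)
s=env.observe(); R=s['tool_rot']; print('tool yaw of x,y',np.degrees(np.arctan2(R[1,:2],R[0,:2])),s['position'])
E
```

```text
red [0.5252 0.2013 0.072 ] depth [0.525  0.2009 0.0751]
green [0.5042 0.1296 0.072 ] depth [0.5042 0.1296 0.0726]
hous [0.4842 0.0571 0.07  ] depth [0.484  0.0568 0.0756]
bar [0.4706 0.0619 0.08  ] depth [0.4706 0.0619 0.0803]
pad [0.6156 0.0965 0.1709] depth [0.6156 0.0965 0.1709]
x [ 0.96204204 -0.27290128  0.        ] y [0.27290128 0.96204204 0.        ] -15.83698291620076
O [0.629592  0.0938767 0.       ]
green [0.5045 0.1294 0.    ]
red [0.525  0.2015 0.    ]
rocker piv [0.4841 0.0572 0.    ]
on [0.4667 0.0621 0.    ]
padshut [0.6007 0.1021 0.    ]
pad in press -0.014152495154106702 -0.0012530801249521803 0.17092702501022802
lid 0.3054736156022597
tool yaw of x,y [162.36327753  72.36329652] [0.16650508 0.52392046 0.23079148]
```

```bash
python3 -m pendant '[[[37,-35,0],0.03,-1],[[37,-35,0],0,-1],[[37,-35,0],0,-1],[[37,-35,0],0,-1],[[37,-35,0],0,-1],[[37,-35,0],0,-1],[[37,-35,0],0,-1],[[37,-35,0],0,-1],[[37,-35,0],0,-1],[[37,-35,0],0,-1],[[37,-35,0],0,-1],[[0,0,0],0,-1]]' 40
```

```text
time_s: 1.6
position: [0.5829, 0.1237, 0.2262]
tool_rot: [[-0.963, 0.271, -0.008], [0.271, 0.963, -0.004], [0.007, -0.006, -1.0]]
ft_force: [-0.4, -0.7, 0.3]
grip_width: -0.0001
```

```bash
python3 -m pendant '[[[15,-14,-10],0,-1],[[15,-12,-15],0,-1],[[0,0,-15],0,-1],[[0,0,-10],0,-1],[[0,0,0],0,-1]]'
```

```text
time_s: 2.22
position: [0.6129, 0.0979, 0.1711]
tool_rot: [[-0.963, 0.269, -0.012], [0.269, 0.963, -0.003], [0.01, -0.006, -1.0]]
ft_force: [0.6, 0.1, -0.2]
grip_width: 0.0002
```

```bash
python3 -m pendant '[[[-1,0,-6],0,-1],[[-2,1,-6],0,-1],[[-2,1,-6],0,-1],[[-2,1,-6],0,-1],[[-2,0,-6],0,-1],[[-1,1,-6],0,-1],[[-1,0,-5],0,-1]]'
```

```text
time_s: 3.1
position: [0.6008, 0.103, 0.1297]
tool_rot: [[-0.963, 0.268, -0.009], [0.268, 0.963, -0.003], [0.008, -0.005, -1.0]]
ft_force: [-2.1, 1.0, 4.7]
grip_width: -0.0001
```

```bash
python3 -m pendant '[[[0,0,-4],0,-1],[[0,0,-3],0,-1],[[0,0,-2],0,-1],[[0,0,-2],0,-1],[[0,0,-2],0,-1],[[0,0,0],0,-1]]'
```

```text
time_s: 3.85
position: [0.6006, 0.1033, 0.1204]
tool_rot: [[-0.964, 0.267, -0.006], [0.267, 0.964, -0.003], [0.005, -0.005, -1.0]]
ft_force: [-0.1, -0.2, -0.1]
grip_width: -0.0004
```

```bash
python3 -m pendant '[[[0,0,-3],0,-1],[[0,0,-3],0,-1],[[0,0,-2],0,-1]]'
```

```text
time_s: 4.22
position: [0.601, 0.1033, 0.12]
tool_rot: [[-0.964, 0.267, 0.0], [0.267, 0.964, -0.004], [-0.001, -0.004, -1.0]]
ft_force: [-7.3, -0.7, 13.2]
grip_width: -0.0005
```

```bash
python3 -m pendant '[[[0,0,10],0,-1],[[0,0,15],0,-1],[[-20,-5,10],0,-1],[[-30,-9,0],0,-1],[[-30,-9,0],0,-1],[[-25,-8,0],0,-1],[[-20,-6,-5],0,-1],[[-5,-3,-10],0,-1],[[0,0,0],0,-1]]'; python3 - <<'E'
from h import *
im,d=grab('top'); save(cv2.resize(im[195:315,205:330],None,fx=5,fy=5,interpolation=cv2.INTER_CUBIC),'t1.png')
E
```

```text
time_s: 5.35
position: [0.4708, 0.0615, 0.1433]
tool_rot: [[-0.964, 0.267, 0.007], [0.267, 0.964, -0.005], [-0.008, -0.003, -1.0]]
ft_force: [0.6, 0.2, 0.2]
grip_width: 0.0001
```

View pics/t1.png

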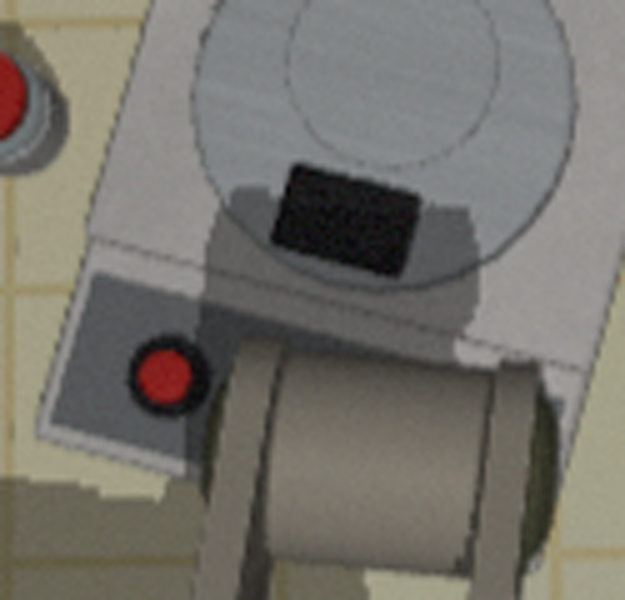

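The lid lies flat with its pad at crop (346,220), and the arm is over the rocker. I'll check the pad height and lower the tool.

```bash
python3 - <<'E'
from h import *
d=np.load('last_top.npz')['d']; u,v=205+346/5,195+220/5
print(pt('top',u,v,d=np.median(d[int(v)-1:int(v)+2,int(u)-1:int(u)+2])))
E
python3 -m pendant '[[[-4,0,-15],0,-1],[[0,0,-20],0,-1],[[0,0,-15],0,-1],[[0,0,-5],0,-1],[[0,0,0],0,-1]]'
```

```text
[0.59919357 0.10053938 0.12052524]
time_s: 6.02
position: [0.472, 0.062, 0.088]
tool_rot: [[-0.964, 0.266, 0.013], [0.266, 0.964, -0.005], [-0.014, -0.002, -1.0]]
ft_force: [0.8, -0.3, 0.3]
grip_width: -0.0
```

```bash
python3 -m pendant '[[[-6,0,0],0,-1],[[-1,0,-4],0,-1],[[-1,0,-4],0,-1],[[0,0,-4],0,-1],[[0,0,-3],0,-1],[[0,0,-2],0,-1]]'
```

```text
time_s: 6.78
position: [0.4635, 0.0624, 0.0735]
tool_rot: [[-0.964, 0.266, 0.015], [0.266, 0.964, -0.005], [-0.016, -0.001, -1.0]]
ft_force: [-15.4, 1.7, 48.2]
grip_width: -0.0001
```

```bash
python3 -m pendant '[[[0,0,0],0,-1],[[0,0,10],0,-1],[[0,0,20],0,-1],[[0,0,30],0,-1],[[-30,0,30],0,-1],[[-50,0,0],0,-1],[[-50,0,0],0,-1],[[0,0,0],0,-1]]'; python3 - <<'E'
from h import *
im,d=grab('top'); save(cv2.resize(im[215:315,205:330],None,fx=6,fy=6,interpolation=cv2.INTER_CUBIC),'t2.png')
E
```

```text
time_s: 7.78
position: [0.3325, 0.0615, 0.1685]
tool_rot: [[-0.964, 0.266, 0.023], [0.266, 0.964, -0.008], [-0.024, -0.001, -1.0]]
ft_force: [0.9, 0.7, 1.0]
grip_width: -0.0001
```

View pics/t2.png

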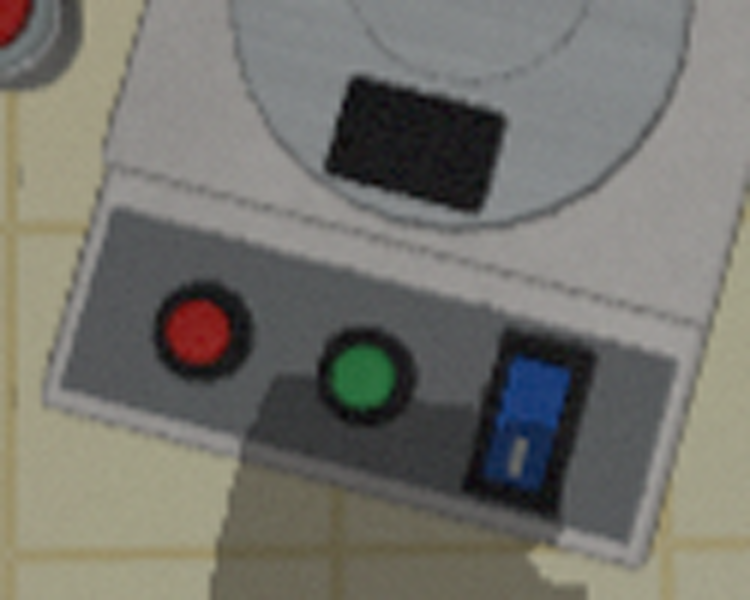

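The lid is shut. The rocker's front wing, near (516,460), now looks darker than the rear wing at (536,385). I'll check the wing heights and move above green.

```bash
python3 - <<'E'
from h import *
d=np.load('last_top.npz')['d']
for U,V in((510,475),(518,450),(533,400),(540,370),(363,377),(199,332)):
    u,v=(U+.5)/6-.5+205,(V+.5)/6-.5+215
    print(pt('top',u,v,d=np.median(d[round(v)-1:round(v)+2,round(u)-1:round(u)+2])).round(4))
E
python3 -m pendant '[[[40,15,0],0,-1],[[45,18,0],0,-1],[[45,18,-10],0,-1],[[35,14,-10],0,-1],[[8,3,-20],0,-1],[[0,0,-10],0,-1],[[0,0,-10],0,-1],[[0,0,0],0,-1]]'
```

```text
[0.4604 0.0658 0.0753]
[0.4712 0.0621 0.0757]
[0.4925 0.0551 0.0806]
[0.5053 0.0517 0.0837]
[0.5041 0.1296 0.0728]
[0.525  0.2009 0.0749]
time_s: 8.82
position: [0.5214, 0.1314, 0.1067]
tool_rot: [[-0.963, 0.268, 0.033], [0.268, 0.963, -0.009], [-0.035, 0.0, -0.999]]
ft_force: [-0.3, 0.1, 0.2]
grip_width: -0.0003
```

The front wing is level at 75 mm, so the rocker is fully on.

```bash
python3 -m pendant '[[[-15,-2,0],0,-1],[[0,0,-14],0,-1],[[0,0,-10],0,-1],[[0,0,0],0,-1]]'
```

```text
time_s: 9.32
position: [0.5072, 0.1289, 0.0826]
tool_rot: [[-0.962, 0.269, 0.037], [0.269, 0.963, -0.009], [-0.038, 0.001, -0.999]]
ft_force: [0.1, 0.0, -0.3]
grip_width: 0.0
```

```bash
python3 -m pendant '[[[-2,0,-5],0,-1],[[-1,0,-5],0,-1],[[0,0,-4],0,-1],[[0,0,-3],0,-1],[[0,0,-2],0,-1]]'
```

```text
time_s: 9.95
position: [0.5049, 0.129, 0.0656]
tool_rot: [[-0.962, 0.269, 0.04], [0.268, 0.963, -0.009], [-0.041, 0.002, -0.999]]
ft_force: [-11.5, -2.0, 34.5]
grip_width: 0.0002
```

The tool met a hard stop at z = 65.6 mm with 34 N, so the key is fully down. I'll hold briefly, release and retreat.

```bash
python3 -m pendant '[[[0,0,0],0,-1],[[0,0,0],0,-1],[[0,0,10],0,-1],[[0,0,20],0,-1],[[0,0,30],0,-1],[[-30,-10,30],0,-1],[[-45,-15,0],0,-1],[[-45,-15,0],0,-1],[[-45,-15,0],0,-1],[[0,0,0],0,-1],[[0,0,0],0,-1]]'; python3 - <<'E'
from h import *
im,d=grab('top'); save(cv2.resize(im[165:315,180:380],None,fx=4,fy=4,interpolation=cv2.INTER_CUBIC),'t3.png')
for U,V in((510,475),(518,450),(533,400),(540,370),(363,377),(199,332),(416,144)):
    u,v=(U+.5)/6-.5+205,(V+.5)/6-.5+215
    print(pt('top',u,v,d=np.median(d[round(v)-1:round(v)+2,round(u)-1:round(u)+2])).round(4))
E
```

```text
time_s: 11.32
position: [0.3361, 0.0729, 0.1619]
tool_rot: [[-0.962, 0.268, 0.045], [0.268, 0.963, -0.01], [-0.046, 0.003, -0.999]]
ft_force: [0.2, -0.2, 0.6]
grip_width: 0.0002
[0.4605 0.0659 0.0732]
[0.4711 0.0621 0.0769]
[0.4926 0.0552 0.0778]
[0.5053 0.0518 0.0817]
[0.5041 0.1293 0.0749]
[0.5251 0.2013 0.0725]
[0.6001 0.1011 0.1223]
```

View pics/t3.png

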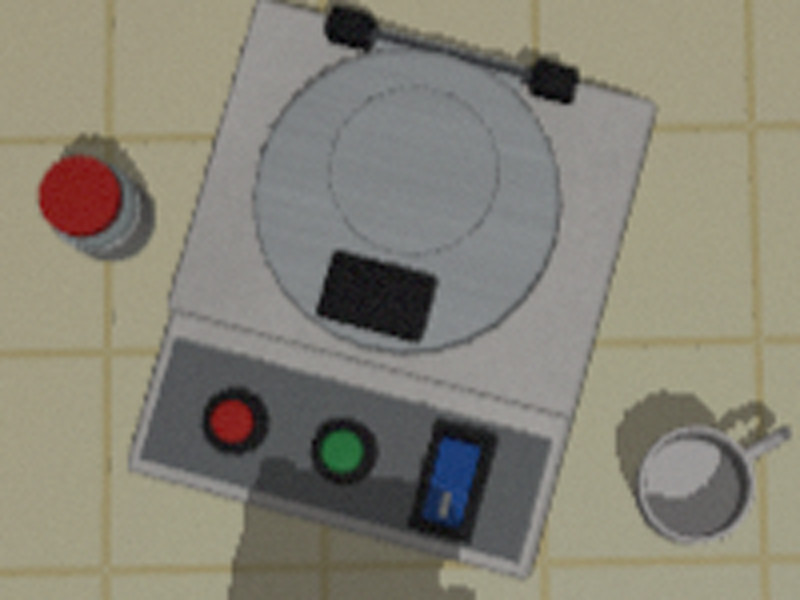

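The lid is shut, the front rocker wing near (447,500) is level, both keys are up, and the jar and mug haven't moved. The arm is clear of everything.

```bash
python3 -c "from h import *; print(ticket.close_job())"
```

```text
the job is handed in; nothing more can be done
None
```

I pushed the lid shut, then the rocker's white-bar wing down, then pressed and released the green key, and handed the job in at about 11.4 s. The interface reports no verdict.

| Step | Tool height at the stop | Force | Check afterwards |
|---|---|---|---|
| Lid | 120 mm | 13 N | Pad measured at 120.5 mm, then 122 mm in the last picture (120 mm expected when shut) |
| Rocker | 73.5 mm | 48 N | Front wing roughly level at 73–77 mm |
| Green key | 65.6 mm | 34 N | Back up at about 75 mm |

In the last picture the red key was up, at about 72.5 mm, and was never touched. The jar and mug looked unmoved, and the arm was clear of everything. I did not check the rolling pin and bowl in a final picture; after the start, the arm crossed above the pin once at about 0.23 m and never went near the bowl.

The depth readings vary by about 2 to 3 mm, so they cannot confirm exact angles. The hard stops are the stronger evidence. The tool also tilted gradually, to about 2.6° by the end, which did not affect the presses.

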